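# Change over the gear pair on a roll tester

### The arm

A 6-joint arm with a two-finger parallel gripper is mounted at the origin on a cart in front of the work surface, level with it; the furniture and walls round the work are solid. World frame = base frame: x ahead of the robot, y to its left, z up, the work surface at z = 0. Lengths are in m, angles in rad, forces in N, time in s.
With the tool pointing down it reaches from about 0.35 to 0.975 m from the base axis. Payload 4.9 kg.
Tool frame: the origin (TCP) lies at the very end of the fingers, on their centre line; the grasp point (between the pads) lies 19 mm behind it (ctrl.grasp_offset is the distance from the TCP to the grasp point, in m); z points along the fingers, y is the line along which they close (so a half turn about z gives the same grasp; the last joint's range is limited). The gripper opens to 85 mm and grips with 20 to 120 N. Pads are 22 mm wide; open, the fingers measure 114 mm over their backs; the gripper's body (76 mm by 85 mm) begins 54 mm behind the grasp point. The pads swing forward as they close: fully open they stand 13 mm farther back than shut.
Start: joints at [1.002, 0.053, 1.613, -0, 1.476, -0.119], TCP at [0.272, 0.563, 0.231] pointing down, gripper open.
Joint ranges: [-3.01, 3.01], [-1.01, 2.22], [0.06, 2.58], [-1.02, 4.17], [0.09, 2.62], [-3.14, 3.14]. Speed limits (rad/s): [2.57, 2.57, 3.14, 3.14, 3.14, 3.14].

### API

Orientations are given as a rotation vector (axis times angle).
In Python, from station import ctrl, optics gives the robot as it stands.
- The arm moves only by the shell command python3 -m handwheel 'ROWS' [OPENING] [FORCE]. ROWS is JSON, a list of rows, each an object of numbers: "tx", "ty", "tz": the shift along the tool's x, y, z in mm; "roll": the turn about the tool's z in rad. A call has 1 to 12 rows; each row shifts and turns the commanded pose from where the row before left it, along the tool's axes as they then stand; what a row does not reach is not made up. A row lasts 1/12 s, in which the tool goes at most 41.7 mm and 7.16 degrees, less where a joint would pass 70% of its speed; a pose out of reach is approached as far as the arm can. A call with a gripper value outside its range is refused whole. OPENING is the finger opening in mm, from 0 to 85.4, set as the call begins (- or left out, the last holds). The fingers move at their own pace and stop on an object; FORCE is the grip in N (left out, the last holds). Time passes only in rows, so rows that do not move let the fingers close. It gives the time, the measured TCP pose, the force, the opening and the grip force at its end, in the units of the state.
- ctrl.get_obs(): the state, without advancing time (a new reading comes with each control period).
- optics.get_image(name): name is "side" or "top" or "wrist"; returns (picture, depth): 400x640x3 uint8, red, green, blue; 400x640 float32, m along the optical axis (not along the pixel's ray), 0 where there is no reading.
- optics.camera_params(name): a dict with "mtx" (3x3 intrinsics, pixels), "k1" (the pictures are not rectified: a ray, as slopes to the right and down, at radius r is drawn at 1 + k1 r^2 times it, then the intrinsics apply), "extrinsics" (4x4, takes a point from camera to world coordinates); the wrist camera has in their place "tool_from_camera" (4x4, takes a point from camera to tool coordinates, whose origin is the TCP and whose axes are the flange's). Camera axes: x right, y down, z forward; pixel columns grow to the right and rows downward; lengths in m; the calibration is good to about 2 mm. A picture is of the moment at which its call begins: read the wrist's pose just before it. camera_params takes no time and is no camera call.
- ctrl.finish_job(): hands the job in; it is judged then, once.
The state is a dict: "t": time; "q": joint angles; "dq": joint speeds; "effort": joint torques, N m; "tool_pos": TCP position; "tool_rot": TCP orientation; "contact_force": force on the tool from outside, world axes, zero at the start; "wrist_torque": the same for the moment, N m; "opening": finger opening in m; "grip_force": force on a finger pad.
Only numpy, scipy, OpenCV 4.12 (cv2) and the standard library are available. Lean on these libraries where they do the work, as an engineer would, in place of code of your own. Each camera call takes 0.05 s, during which the arm holds its last target. There are 200 camera calls.

### The job

Change the gear roll tester over from the steel pair to the brass pair: the large brass gear goes on the tester's fixed arbor and the small brass gear on the arbor of its carriage, and the steel gears take their places on the stands, the large one on the green stand and the small one on the blue stand. The yellow stand is free for parking a gear on the way and is empty again at the end; every gear ends hub up, fully down on its shoulder. Never lay a gear on the bare bench or tip one over.

Things in the scene. Friction and masses are not known exactly. Their poses are not given: they have to be found in the camera images.
- large_steel_gear: Large dark steel spur gear, 64 mm over the teeth, 12 mm thick, with a round hub 26 mm in diameter standing 18 mm above its upper face (30 mm high in all), and a 17.4 mm bore right through gear and hub. About 0.2 kg. Origin: centre of the underside, z along the bore and towards the hub. At the start it is on the tester's fixed arbor.
- small_steel_gear: Small dark steel spur gear, 44 mm over the teeth; thickness, hub, bore and origin as the large one. About 0.1 kg. At the start it is on the carriage arbor.
- large_brass_gear: Large yellow brass gear, same shape and sizes as the large steel gear. At the start it is on the green stand.
- small_brass_gear: Small yellow brass gear, same shape and sizes as the small steel gear. At the start it is on the blue stand.
- fixed_arbor_seat (a point): Arbor on the grey block of the tester, a grey instrument with a round dial at its right end; this block is at its left end. Point: centre of the shoulder (25 mm wide, 72 mm above the bench) that carries a gear's underside. From it a post 14.4 mm thick stands 34 mm high, straight for 16 mm, then tapering to a blunt tip, 4 mm above a seated gear's hub. All five posts are alike.
- carriage_arbor_seat (a point): Arbor on the bright aluminium carriage of the tester, next to the dial indicator; 94 to 118 mm from the fixed arbor. The carriage is clamped and does not move. Point: centre of the shoulder, 72 mm above the bench.
- green_stand_seat (a point): Stand with a round green base 80 mm in diameter, fixed to the bench. Point: centre of its shoulder, 24 mm above the bench.
- blue_stand_seat (a point): Stand with a round blue base 62 mm in diameter, fixed to the bench. Point: centre of its shoulder, 24 mm above the bench.
- yellow_stand_seat (a point): Stand with a round yellow base 70 mm in diameter, fixed to the bench, empty at the start. Point: centre of its shoulder, 24 mm above the bench.

How it is judged:
By the outcome, as a careful person would: the job done as asked, in the order asked, and still so for the second after the job is handed in, with the robot touching nothing.
It also fails if it takes over 112 s, if anything falls off the work surface, if the arm or the gripper's body presses on something with over 40 N, if the wrist force passes 120 N, or if a joint passes its speed limit or range.

## Working session

There is one attempt and no reset: what is moved stays moved. The work goes in short steps, Python scripts to look and compute and a shell command to move; the robot and the scene stay as the last step left them, time stands still between calls to the robot, and variables do not carry over. Pictures are saved under pics/ and viewed, at most 14 in all, crops included, and the job is handed in when it is done.

```bash
ls; mkdir -p pics; python3 - <<'E'
from station import ctrl, optics
import cv2, numpy as np
o=ctrl.get_obs(); print({k:np.round(v,4).tolist() for k,v in o.items()}, ctrl.grasp_offset)
for n in ("side","top","wrist"):
    im,d=optics.get_image(n); cv2.imwrite(f"pics/{n}0.png",im[:,:,::-1]); np.savez(f"pics/{n}0.npz",im=im,d=d)
    print(n,{k:np.round(v,4).tolist() for k,v in optics.camera_params(n).items()})
E
```

```text
pics
{'t': 0.0, 'q': [1.002, 0.0534, 1.6143, -0.0, 1.476, -0.119], 'dq': [0.0005, 0.0015, -0.0006, -0.0005, 0.0016, -0.0], 'effort': [-0.0025, -39.3676, -37.0174, -0.0003, 0.0071, -0.0], 'tool_pos': [0.2714, 0.5623, 0.2301], 'tool_rot': [-0.7004, -3.0618, 0.0031], 'contact_force': [0.0849, -0.1116, -0.3562], 'wrist_torque': [-0.0257, 0.0723, 0.0813], 'grip_force': 0.0, 'opening': 0.0855} 0.0187
side {'mtx': [[505.9265, 0.0, 316.0913], [0.0, 505.9265, 201.3882], [0.0, 0.0, 1.0]], 'k1': -0.0105, 'extrinsics': [[0.978, -0.138, 0.1567, 0.355], [-0.2087, -0.6201, 0.7562, -0.7921], [-0.0072, -0.7723, -0.6353, 0.6483], [0.0, 0.0, 0.0, 1.0]]}
top {'mtx': [[470.9915, 0.0, 318.6403], [0.0, 470.9915, 202.5963], [0.0, 0.0, 1.0]], 'k1': -0.0118, 'extrinsics': [[-0.0019, -0.9977, 0.0684, 0.434], [-0.9997, 0.0035, 0.0231, -0.1275], [-0.0232, -0.0683, -0.9974, 1.0166], [0.0, 0.0, 0.0, 1.0]]}
wrist {'mtx': [[299.6967, 0.0, 320.1017], [0.0, 299.6967, 203.3861], [0.0, 0.0, 1.0]], 'k1': -0.0073, 'tool_from_camera': [[0.0005, -0.9567, -0.2911, 0.0735], [1.0, 0.0006, -0.0001, 0.0016], [0.0003, -0.2911, 0.9567, -0.1424], [0.0, 0.0, 0.0, 1.0]]}
```

View pics/top0.png

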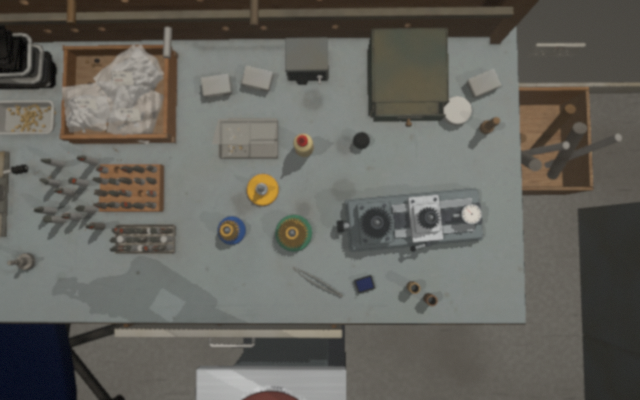

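View pics/side0.png

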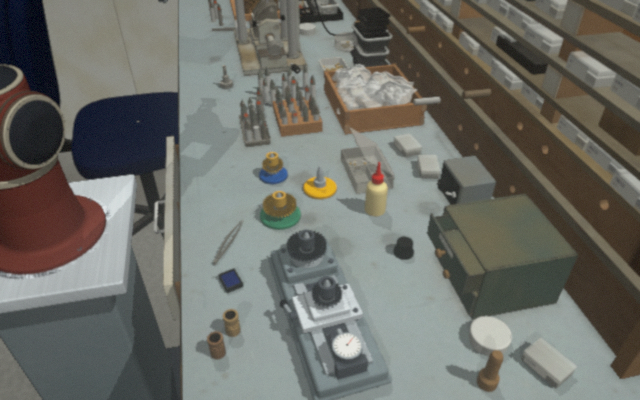

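```bash
cat > h.py <<'E'
import numpy as np, cv2
from station import ctrl, optics
from scipy.spatial.transform import Rotation as R
def cam(n,o=None):
    p=optics.camera_params(n)
    if n=="wrist":
        T=np.eye(4);T[:3,:3]=R.from_rotvec(o["tool_rot"]).as_matrix();T[:3,3]=o["tool_pos"];E=T@p["tool_from_camera"]
    else: E=np.array(p["extrinsics"])
    return np.array(p["mtx"]),p["k1"],E
def rays(c,uv):
    K,k,E=c; uv=np.atleast_2d(uv).astype(float)
    d=(uv-K[:2,2])/K[[0,1],[0,1]]; s=d.copy()
    for _ in range(8): s=d/(1+k*(s**2).sum(1,keepdims=True))
    return E[:3,3], np.c_[s,np.ones(len(s))]@E[:3,:3].T
def onplane(c,uv,z):
    o,d=rays(c,uv); return o+d*((z-o[2])/d[:,2:])
def cloud(c,depth):
    v,u=np.mgrid[:400,:640]; o,d=rays(c,np.c_[u.ravel(),v.ravel()])
    return (o+d*depth.reshape(-1,1)).reshape(400,640,3)
def proj(c,P):
    K,k,E=c; q=(np.atleast_2d(P)-E[:3,3])@E[:3,:3]; s=q[:,:2]/q[:,2:]; s=s*(1+k*(s**2).sum(1,keepdims=True)); return s*K[[0,1],[0,1]]+K[:2,2]
E
python3 - <<'E'
from h import *
b=np.load("pics/top0.npz"); im,d=b["im"],b["d"]; c=cam("top"); P=cloud(c,d)
hsv=cv2.cvtColor(im,cv2.COLOR_RGB2HSV)
for nm,(u,v),zs in [("LS",(376,222),(.09,.112)),("SS",(428,217),(.09,.112)),("LB",(293,233),(.045,.064)),("SB",(231,230),(.045,.064)),("Y",(262,189),(.03,.064))]:
    w=P[v-22:v+23,u-22:u+23].reshape(-1,3); m=(w[:,2]>zs[0])&(w[:,2]<zs[1]); q=w[m]
    print(nm,m.sum(),np.round(q.mean(0),4),np.round(np.median(w[:,2]),3),np.round(np.percentile(w[:,2],[1,50,90,99]),3), np.round((q.min(0)+q.max(0))/2,4))
for nm,lo,hi,(u,v) in [("G",(55,80,30),(90,255,255),(293,233)),("B",(100,100,30),(125,255,255),(231,230)),("Y",(20,150,120),(32,255,255),(262,189))]:
    m=cv2.inRange(hsv,lo,hi); k=np.zeros_like(m);k[v-25:v+26,u-25:u+26]=255;m&=k
    pts=cv2.findNonZero(m)[:,0]; (x,y),r=cv2.minEnclosingCircle(pts)
    print(nm,len(pts),x,y,r,np.round(onplane(c,[(x,y)],0.01),4), "z med",np.round(np.median(P[m>0][:,2]),4))
big=cv2.resize(im[165:275,190:500],None,fx=2.55,fy=2.55,interpolation=cv2.INTER_CUBIC);cv2.imwrite("pics/topc.png",big[:,:,::-1])
s=np.load("pics/side0.npz");cs=cam("side");Ps=cloud(cs,s["d"])
for u,v in [(307,240),(327,285),(347,345)]:print(np.round(Ps[v,u],3))
E
```

```text
LS 126 [ 0.4587 -0.2178  0.1006] 0.054 [0.032 0.054 0.076 0.105] [ 0.4586 -0.2184  0.0989]
SS 139 [ 0.4679 -0.3213  0.1004] 0.053 [0.033 0.053 0.077 0.105] [ 0.468  -0.3217  0.0992]
LB 99 [ 0.439  -0.0496  0.0537] 0.008 [-0.002  0.008  0.027  0.056] [ 0.439  -0.0497  0.0523]
SB 109 [0.4451 0.0838 0.0536] 0.003 [-0.003  0.003  0.027  0.057] [0.4454 0.0845 0.0533]
Y 41 [0.5311 0.0163 0.0484] 0.003 [-0.003  0.003  0.013  0.052] [0.5316 0.0169 0.0479]
G 95 294.5 232.0 17.270015716552734 [[ 0.4402 -0.0526  0.01  ]] z med 0.0099
B 172 231.23809814453125 229.88095092773438 13.419148445129395 [[0.445  0.0833 0.01  ]] z med 0.01
Y 547 262.31817626953125 189.31817626953125 15.070324897766113 [[0.5321 0.017  0.01  ]] z med 0.0107
[ 0.456 -0.23   0.101]
[ 0.466 -0.327  0.101]
[ 0.475 -0.409  0.071]
```

View pics/topc.png

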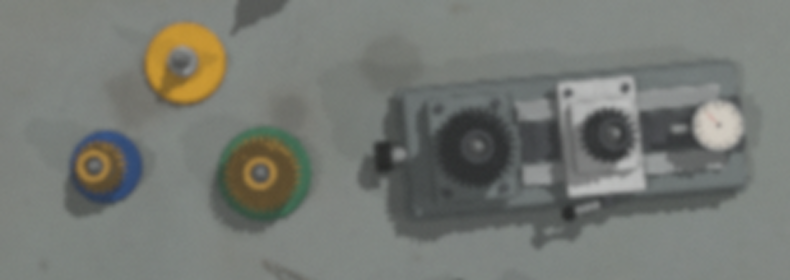

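```bash
python3 -m handwheel '[{"roll":0.1246},{"roll":0.1246},{"roll":0.1246},{"roll":0.1246},{"roll":0.1246},{"roll":0.1246},{"roll":0.1246},{"roll":0.1246},{"roll":0.1246}]' 45
python3 -m handwheel '[{"tx":-20,"ty":7},{"tx":-34,"ty":12},{"tx":-36,"ty":13},{"tx":-36,"ty":13},{"tx":-36,"ty":13},{"tx":-36,"ty":13},{"tx":-36,"ty":13},{"tx":-36,"ty":13},{"tx":-36,"ty":13},{"tx":-36,"ty":13},{"tx":-36,"ty":13},{"tx":-36,"ty":13}]'
python3 -m handwheel '[{"tx":-36,"ty":13,"tz":10},{"tx":-28,"ty":10,"tz":19},{"tz":28},{"tz":28},{},{}]'
python3 - <<'E'
from h import *
o=ctrl.get_obs();print(o["t"],np.round(o["tool_pos"],4),np.round(R.from_rotvec(o["tool_rot"]).as_matrix(),4).tolist(),np.round(o["q"],3),o["opening"])
im,d=optics.get_image("wrist");np.savez("pics/w1.npz",im=im,d=d,**{k:o[k] for k in("tool_pos","tool_rot")});cv2.imwrite("pics/w1.png",im[:,:,::-1])
E
```

```text
0.15 [0.2715 0.5624 0.2304] [[-0.9005, 0.4348, -0.0009], [0.4348, 0.9005, -0.0013], [0.0002, -0.0015, -1.0]] [ 1.002  0.053  1.614  0.     1.476 -0.119] 0.08556506531784665$[0]: bad value
$[0]: bad value
$[0]: bad value
```

View pics/w1.png

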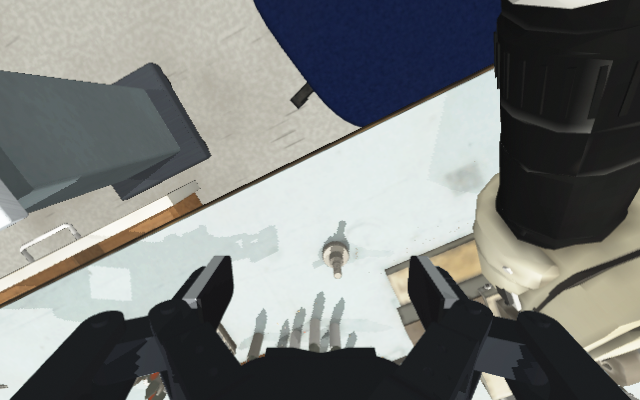

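The picture is from the start pose; the fingers show at (215,300) and (430,300), and the rows were refused. I'll try complete rows.

```bash
python3 -m handwheel '[{"tx":0,"ty":0,"tz":0,"roll":0.1246},{"tx":0,"ty":0,"tz":0,"roll":0.1246},{"tx":0,"ty":0,"tz":0,"roll":0.1246},{"tx":0,"ty":0,"tz":0,"roll":0.1246},{"tx":0,"ty":0,"tz":0,"roll":0.1246},{"tx":0,"ty":0,"tz":0,"roll":0.1246},{"tx":0,"ty":0,"tz":0,"roll":0.1246},{"tx":0,"ty":0,"tz":0,"roll":0.1246},{"tx":0,"ty":0,"tz":0,"roll":0.1246}]' 45; python3 -m handwheel --help | head -30
```

```text
t: 0.95
tool_pos: [0.2716, 0.5627, 0.2309]
tool_rot: [2.229, 2.214, -0.001]
contact_force: [0.6, 0.0, -0.2]
opening: 0.0449
grip_force: 0.0invalid input: not JSON, or not a number
```

```bash
python3 -m handwheel '[{"tx":-20,"ty":7,"tz":0,"roll":0},{"tx":-34,"ty":12,"tz":0,"roll":0},{"tx":-38,"ty":13,"tz":0,"roll":0},{"tx":-38,"ty":14,"tz":0,"roll":0},{"tx":-38,"ty":14,"tz":0,"roll":0},{"tx":-38,"ty":14,"tz":0,"roll":0},{"tx":-38,"ty":14,"tz":0,"roll":0},{"tx":-38,"ty":14,"tz":0,"roll":0},{"tx":-38,"ty":14,"tz":0,"roll":0},{"tx":-38,"ty":14,"tz":0,"roll":0},{"tx":-38,"ty":14,"tz":0,"roll":0},{"tx":-38,"ty":14,"tz":0,"roll":0}]'
python3 -m handwheel '[{"tx":-36,"ty":11,"tz":10,"roll":0},{"tx":-24,"ty":9,"tz":19,"roll":0},{"tx":0,"ty":0,"tz":30,"roll":0},{"tx":0,"ty":0,"tz":27,"roll":0},{"tx":0,"ty":0,"tz":0,"roll":0},{"tx":0,"ty":0,"tz":0,"roll":0}]'
cat > look.py <<'E'
import sys
from h import *
def look(n):
    o=ctrl.get_obs();print(round(o["t"],2),np.round(o["tool_pos"],4),np.round(o["tool_rot"],3),np.round(o["q"],2),round(o["opening"],4))
    im,d=optics.get_image("wrist");np.savez(f"pics/{n}.npz",im=im,d=d,tool_pos=o["tool_pos"],tool_rot=o["tool_rot"]);cv2.imwrite(f"pics/{n}.png",im[:,:,::-1])
if __name__=="__main__": look(sys.argv[1])
E
python3 look.py blue
```

```text
t: 1.95
tool_pos: [0.4297, 0.1269, 0.2314]
tool_rot: [2.221, 2.221, 0.001]
contact_force: [1.0, 0.3, -0.8]
opening: 0.0449
grip_force: 0.0
t: 2.45
tool_pos: [0.4482, 0.0687, 0.1439]
tool_rot: [-2.22, -2.219, 0.004]
contact_force: [0.3, 0.5, 0.8]
opening: 0.0451
grip_force: 0.0
2.45 [0.4482 0.0687 0.1439] [-2.22  -2.219  0.004] [-0.01 -0.3   2.09  0.    1.36 -0.01] 0.0451
```

View pics/blue.png

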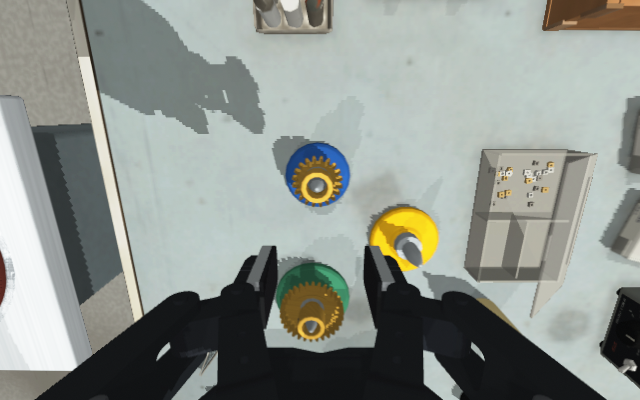

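The view shows the blue stand's hub at (318,187), yellow post tip (410,245) and green hub (312,328). Now views near yellow/green, then the tester.

```bash
python3 -m handwheel '[{"tx":-15,"ty":27,"tz":0,"roll":0},{"tx":-25,"ty":27,"tz":0,"roll":0},{"tx":-12,"ty":29,"tz":0,"roll":0},{"tx":0,"ty":0,"tz":0,"roll":0},{"tx":0,"ty":0,"tz":0,"roll":0}]' >/dev/null; python3 look.py yel
python3 -m handwheel '[{"tx":-20,"ty":-28,"tz":0,"roll":0},{"tx":-25,"ty":-32,"tz":0,"roll":0},{"tx":-20,"ty":-32,"tz":0,"roll":0},{"tx":0,"ty":0,"tz":0,"roll":0},{"tx":0,"ty":0,"tz":0,"roll":0}]' >/dev/null; python3 look.py grn
python3 -m handwheel '[{"tx":-20,"ty":0,"tz":-20,"roll":0},{"tx":-34,"ty":5,"tz":-20,"roll":0},{"tx":-38,"ty":5,"tz":-8,"roll":0},{"tx":-38,"ty":6,"tz":0,"roll":0},{"tx":-35,"ty":4,"tz":0,"roll":0},{"tx":0,"ty":0,"tz":0,"roll":0},{"tx":0,"ty":0,"tz":0,"roll":0}]' >/dev/null; python3 look.py fix
python3 -m handwheel '[{"tx":-25,"ty":2,"tz":0,"roll":0},{"tx":-30,"ty":2,"tz":0,"roll":0},{"tx":-30,"ty":3,"tz":0,"roll":0},{"tx":-18,"ty":2,"tz":0,"roll":0},{"tx":0,"ty":0,"tz":0,"roll":0},{"tx":0,"ty":0,"tz":0,"roll":0}]' >/dev/null; python3 look.py car
cat > ana.py <<'E'
from h import *
def load(n):
    b=np.load(f"pics/{n}.npz"); return b["im"],b["d"],cam("wrist",b)
def meas(n,xy,z0,z1,r,tag):
    im,d,c=load(n);P=cloud(c,d); m=(np.hypot(P[...,0]-xy[0],P[...,1]-xy[1])<r)&(P[...,2]>z0)&(P[...,2]<z1)&(d>0)
    q=P[m]
    if len(q)<10: print(n,tag,"few",len(q));return
    (x,y),rr=cv2.minEnclosingCircle(q[:,:2].astype(np.float32)*1000)
    v,u=np.nonzero(m); print(n,tag,len(q),"mean",np.round(q.mean(0)*1000,1),"circ",round(x,1),round(y,1),round(rr,1),"px",round(u.mean()),round(v.mean()),"z pct",np.round(np.percentile(q[:,2],[5,50,95])*1000,1))
E
python3 - <<'E'
from ana import *
B,Y,G,F,C=(.445,.084),(.5315,.0166),(.439,-.05),(.4587,-.218),(.468,-.3215)
for n in("blue","yel","grn"):
    meas(n,B,.049,.0565,.02,"B hub"); meas(n,G,.049,.0565,.02,"G hub"); meas(n,Y,.045,.065,.02,"Y tip")
for n in("grn","fix","car"):
    meas(n,F,.097,.1045,.02,"F hub"); meas(n,C,.097,.1045,.02,"C hub")
E
```

```text
2.92 [0.5347 0.0165 0.1478] [2.221 2.219 0.003] [-0.11 -0.1   1.9   0.    1.33 -0.11] 0.045
3.38 [ 0.4392 -0.048   0.146 ] [2.222e+00 2.219e+00 2.000e-03] [-0.28 -0.35  2.11  0.    1.37 -0.28] 0.0451
4.02 [ 0.4615 -0.214   0.194 ] [2.223e+00 2.220e+00 1.000e-03] [-0.58 -0.21  1.92  0.    1.43 -0.58] 0.045
4.57 [ 0.47   -0.3151  0.1933] [-2.220e+00 -2.222e+00 -1.000e-03] [-0.72 -0.06  1.79  0.    1.41 -0.72] 0.0451
blue B hub 560 mean [446.2  87.1  53. ] circ 446.3 86.6 12.8 px 316 186 z pct [49.9 53.2 54.7]
blue G hub 464 mean [440.3 -46.3  52.6] circ 440.1 -47.2 13.3 px 311 326 z pct [49.6 53.  54.5]
blue Y tip 140 mean [532.2  21.5  51.1] circ 533.0 20.3 5.9 px 416 260 z pct [45.5 50.6 57.5]
yel B hub 691 mean [446.8  86.6  52.9] circ 446.3 86.3 12.9 px 203 119 z pct [50.  53.2 54.8]
yel G hub 513 mean [440.8 -46.8  52.7] circ 440.5 -47.8 13.5 px 213 274 z pct [49.5 53.1 54.8]
yel Y tip 146 mean [534.   21.3  51.5] circ 534.0 20.1 5.7 px 317 201 z pct [45.8 51.3 57.3]
grn B hub 835 mean [446.  86.  53.] circ 446.2 86.3 13.0 px 327 24 z pct [50.  53.2 54.9]
grn G hub 526 mean [440.1 -47.   53. ] circ 440.2 -47.5 12.9 px 319 206 z pct [49.9 53.2 54.7]
grn Y tip 189 mean [531.   19.8  51.6] circ 531.7 19.5 5.8 px 438 122 z pct [45.7 51.4 57.5]
grn F hub few 0
grn C hub few 0
fix F hub 526 mean [ 460.  -216.3  100.9] circ 460.1 -216.7 12.9 px 316 210 z pct [ 97.8 101.1 102.8]
fix C hub 452 mean [ 469.2 -319.7  100.7] circ 469.3 -320.6 13.1 px 327 316 z pct [ 97.6 101.1 102.7]
car F hub 703 mean [ 459.9 -217.   101. ] circ 459.8 -217.0 12.9 px 305 80 z pct [ 98.3 101.2 102.9]
car C hub 521 mean [ 469.3 -320.1  100.9] circ 469.3 -320.7 12.9 px 318 214 z pct [ 97.7 101.2 102.8]
```

```bash
python3 - <<'E'
import cv2,numpy as np
a=[cv2.imread(f"pics/{n}.png")[60:340,120:520] for n in("yel","grn","fix","car")]
cv2.imwrite("pics/four.png",np.vstack([np.hstack(a[:2]),np.hstack(a[2:])]))
E
```

```text
(no output)
```

View pics/four.png

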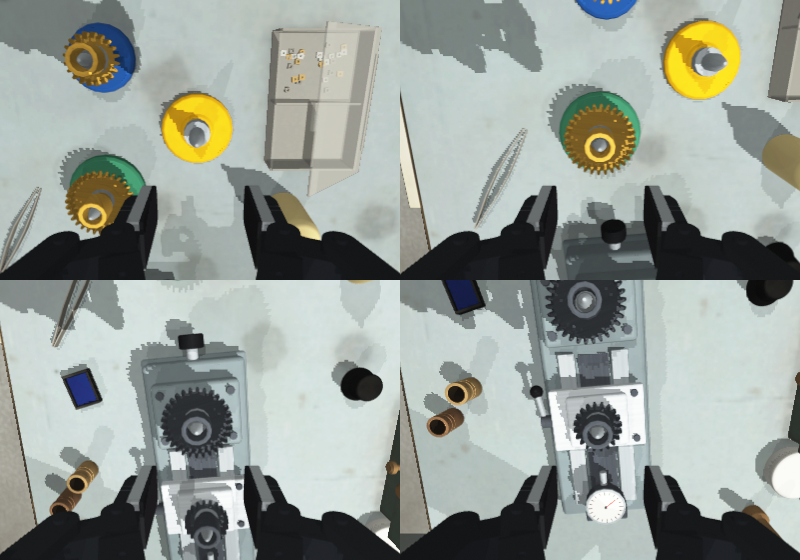

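Clear close views: the hubs' centres lie at about (319,206) in the picture over green and (316,210) over the fixed arbor. Now the finger midpoint (camera y bias) and the yellow base circle.

```bash
python3 - <<'E'
from ana import *
im,d,c=load("yel")
K=c[0];p=optics.camera_params("wrist")
for r in (240,246,250,256,262,270,280):
    row=d[r]; near=np.nonzero((row>0)&(row<0.16))[0]
    L=near[near<320].max() if (near<320).any() else None; Rr=near[near>320].min() if (near>320).any() else None
    if L is None or Rr is None: continue
    # tool y of both
    T=np.array(p["tool_from_camera"]); f=lambda u:(T@np.r_[(np.array([u-K[0,2],r-K[1,2]])/K[0,0])*row[u],row[u],1])[:3]
    print(r,L,Rr,(L+Rr)/2,np.round(f(L)*1000,1),np.round(f(Rr)*1000,1))
for n in("yel","grn","blue"):
    im,d,c=load(n);h=cv2.cvtColor(im,cv2.COLOR_RGB2HSV);P=cloud(c,d)
    for nm,lo,hi,xy,rad in [("Y",(22,180,100),(32,255,255),(.532,.0185),.035),("G",(55,80,20),(95,255,255),(.4402,-.0475),.04),("B",(100,130,20),(125,255,255),(.4463,.0864),.031)]:
        m=(cv2.inRange(h,lo,hi)>0)&(abs(P[...,2]-.009)<.006)&(np.hypot(P[...,0]-xy[0],P[...,1]-xy[1])<.06)
        q=P[m][:,:2]; v,u=np.nonzero(m)
        if len(q)<50: continue
        g=onplane(c,np.c_[u,v],.010)[:,:2]
        (x,y),rr=cv2.minEnclosingCircle((g*1000).astype(np.float32)); print(n,nm,len(q),round(x,1),round(y,1),round(rr,1),np.round(np.median(P[m][:,2]),4))
E
```

```text
246 276 365 320.5 [ 10.5 -20.9  -3.5] [10.5 24.1 -3.5]
250 276 365 320.5 [  8.2 -21.   -3.4] [ 8.9 24.  -4.8]
256 277 364 320.5 [  3.9 -21.   -1.5] [ 4.4 24.1 -2.4]
262 277 364 320.5 [  1.5 -20.8  -3.5] [ 1.5 24.  -3.4]
270 277 364 320.5 [ -2.7 -20.9  -4.2] [-2.2 24.  -5. ]
280 277 364 320.5 [ -6.9 -20.7  -7. ] [-7.5 24.1 -6. ]
yel Y 2685 533.4 20.8 33.6 0.009
yel G 1224 441.5 -36.7 38.0 0.0086
yel B 1457 447.4 86.6 30.1 0.0087
grn Y 3467 532.2 19.7 33.8 0.0089
grn G 1304 440.3 -46.5 39.1 0.0085
grn B 1688 446.0 85.2 30.1 0.0085
blue Y 1809 533.5 21.4 33.6 0.009
blue G 1437 440.8 -43.1 39.3 0.0086
blue B 1265 446.2 87.5 30.3 0.0085
```

```bash
python3 -m handwheel '[{"tx":20,"ty":-3,"tz":0,"roll":0},{"tx":30,"ty":-4,"tz":0,"roll":0},{"tx":30,"ty":-4,"tz":0,"roll":0},{"tx":17.4,"ty":-0.6,"tz":0,"roll":0},{"tx":0,"ty":0,"tz":30,"roll":0},{"tx":0,"ty":0,"tz":30,"roll":0},{"tx":0,"ty":0,"tz":15,"roll":0},{"tx":0,"ty":0,"tz":0,"roll":0},{"tx":0,"ty":0,"tz":0,"roll":0},{"tx":0,"ty":0,"tz":0,"roll":0}]'; python3 -c "
from station import ctrl
for i in range(1):print(ctrl.get_obs()['tool_pos'])"
```

```text
t: 5.45
tool_pos: [0.4587, -0.2185, 0.1199]
tool_rot: [2.219, 2.221, 0.001]
contact_force: [0.1, -0.8, 0.5]
opening: 0.0449
grip_force: 0.0
[ 0.45868612 -0.21847108  0.11985979]
```

```bash
python3 -m handwheel '[{"tx":0,"ty":0,"tz":15,"roll":0},{"tx":0,"ty":0,"tz":12,"roll":0},{"tx":0,"ty":0,"tz":6,"roll":0},{"tx":0,"ty":0,"tz":0,"roll":0},{"tx":0,"ty":0,"tz":0,"roll":0}]'; python3 -m handwheel '[{"tx":0,"ty":0,"tz":0,"roll":0},{"tx":0,"ty":0,"tz":0,"roll":0},{"tx":0,"ty":0,"tz":0,"roll":0},{"tx":0,"ty":0,"tz":0,"roll":0},{"tx":0,"ty":0,"tz":0,"roll":0}]' 15 50; python3 look.py g1
```

```text
t: 5.87
tool_pos: [0.4578, -0.2188, 0.0853]
tool_rot: [-2.222, -2.221, 0.0]
contact_force: [-0.8, -0.2, 0.4]
opening: 0.0449
grip_force: 0.0
t: 6.28
tool_pos: [0.4584, -0.2193, 0.0863]
tool_rot: [2.221, 2.22, 0.0]
contact_force: [0.7, 0.2, 4.5]
opening: 0.024
grip_force: 49.0
6.28 [ 0.4584 -0.2193  0.0863] [2.221 2.22  0.   ] [-0.59 -0.09  2.01 -0.    1.22 -0.59] 0.024
```

View pics/g1.png

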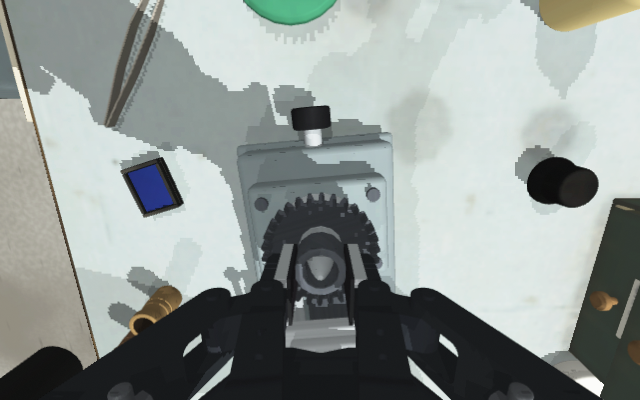

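The pads hold the hub, with the post tip at (320,265) in its bore. Lift.

```bash
python3 -m handwheel '[{"tx":0,"ty":0,"tz":-4,"roll":0},{"tx":0,"ty":0,"tz":-6,"roll":0},{"tx":0,"ty":0,"tz":-6,"roll":0},{"tx":0,"ty":0,"tz":0,"roll":0}]';python3 -m handwheel '[{"tx":0,"ty":0,"tz":-12,"roll":0},{"tx":0,"ty":0,"tz":-16,"roll":0},{"tx":0,"ty":0,"tz":-14,"roll":0},{"tx":0,"ty":0,"tz":0,"roll":0},{"tx":0,"ty":0,"tz":0,"roll":0}]'
python3 look.py up1
python3 - <<'E'
from ana import *
for n in("yel","grn","blue"):
    meas(n,(.5325,.0195),.053,.06,.01,"tip")
    im,d,c=load(n);h=cv2.cvtColor(im,cv2.COLOR_RGB2HSV)
    m=cv2.inRange(h,(20,150,60),(34,255,255)); cs=max(cv2.findContours(m,0,1)[0],key=lambda a:cv2.contourArea(cv2.convexHull(a))*(abs(onplane(c,[a.mean((0,1))],.01)[0,1]-.0195)<.02))
    g=onplane(c,cv2.convexHull(cs)[:,0],.010)[:,:2]*1000
    A=np.c_[2*g,np.ones(len(g))];s=np.linalg.lstsq(A,(g**2).sum(1),rcond=None)[0];print(n,"circle fit",s[:2],np.sqrt(s[2]+s[0]**2+s[1]**2))
E
```

```text
t: 6.67
tool_pos: [0.4583, -0.2191, 0.1024]
tool_rot: [2.221, 2.22, 0.001]
contact_force: [0.9, 0.5, -2.5]
opening: 0.0239
grip_force: 49.2
t: 7.08
tool_pos: [0.4584, -0.2192, 0.1445]
tool_rot: [2.22, 2.219, 0.001]
contact_force: [-0.5, -0.5, -2.4]
opening: 0.024
grip_force: 49.4
7.08 [ 0.4584 -0.2192  0.1445] [2.220e+00 2.219e+00 1.000e-03] [-0.59 -0.16  1.97  0.    1.33 -0.59] 0.024
yel tip 56 mean [533.8  20.3  55.7] circ 533.8 20.0 3.4 px 317 204 z pct [53.2 55.9 57.8]
yel circle fit [533.14818662  21.05656625] 34.01934053788231
grn tip 69 mean [532.2  19.6  55.9] circ 532.9 19.8 3.6 px 442 123 z pct [53.6 56.  58.2]
grn circle fit [531.86991935  19.7703923 ] 34.13172111920103
blue tip 47 mean [532.9  20.6  55.6] circ 533.1 20.2 3.3 px 418 263 z pct [53.2 55.7 58. ]
blue circle fit [532.03907245  22.06477652] 34.36916226035108
```

View pics/up1.png

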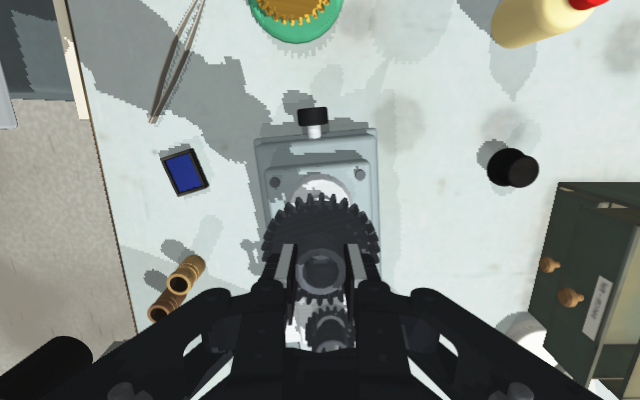

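The gear hangs level in the fingers, bore at (321,270), fixed post free. On to yellow.

```bash
python3 -m handwheel '[{"tx":15,"ty":5,"tz":0,"roll":0},{"tx":28,"ty":9,"tz":0,"roll":0},{"tx":35,"ty":11,"tz":0,"roll":0},{"tx":35,"ty":11,"tz":0,"roll":0},{"tx":35,"ty":11,"tz":0,"roll":0},{"tx":35,"ty":11,"tz":0,"roll":0},{"tx":32,"ty":10,"tz":10,"roll":0},{"tx":22.1,"ty":5.3,"tz":20,"roll":0},{"tx":0,"ty":0,"tz":20,"roll":0},{"tx":0,"ty":0,"tz":12,"roll":0},{"tx":0,"ty":0,"tz":0,"roll":0},{"tx":0,"ty":0,"tz":0,"roll":0}]'; python3 look.py y1
```

```text
t: 8.13
tool_pos: [0.5299, 0.0178, 0.0798]
tool_rot: [-2.221, -2.218, 0.004]
contact_force: [0.5, -0.4, -1.7]
opening: 0.0242
grip_force: 49.5
8.13 [0.5299 0.0178 0.0798] [-2.221 -2.218  0.004] [-0.11 -0.03  1.96 -0.    1.21 -0.11] 0.0242
```

View pics/y1.png

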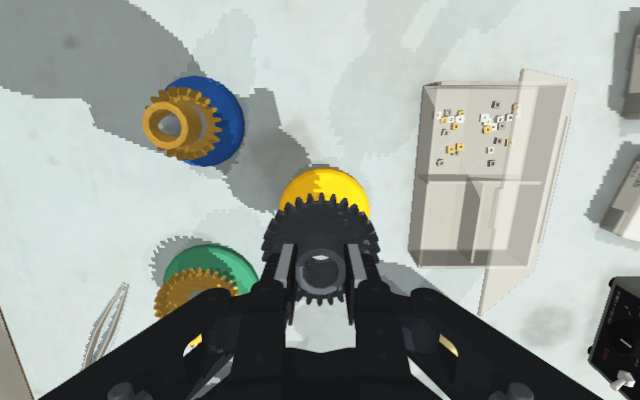

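Yellow base centre sits about 5 px right of the gear's bore column (320): correct +1.7 in y and enter.

```bash
python3 -m handwheel '[{"tx":0,"ty":1.7,"tz":4,"roll":0},{"tx":0,"ty":0,"tz":5,"roll":0},{"tx":0,"ty":0,"tz":5,"roll":0},{"tx":0,"ty":0,"tz":4,"roll":0},{"tx":0,"ty":0,"tz":0,"roll":0}]'; python3 -m handwheel '[{"tx":0,"ty":0,"tz":4,"roll":0},{"tx":0,"ty":0,"tz":4,"roll":0},{"tx":0,"ty":0,"tz":4,"roll":0},{"tx":0,"ty":0,"tz":0,"roll":0}]'
```

```text
t: 8.6
tool_pos: [0.5321, 0.0181, 0.0621]
tool_rot: [-2.221, -2.219, 0.002]
contact_force: [-0.7, 1.2, -2.9]
opening: 0.0238
grip_force: 49.5
t: 8.93
tool_pos: [0.5321, 0.0183, 0.0501]
tool_rot: [-2.221, -2.22, 0.002]
contact_force: [-0.8, -0.6, -2.8]
opening: 0.0239
grip_force: 49.5
```

```bash
python3 -m handwheel '[{"tx":0,"ty":0,"tz":4,"roll":0},{"tx":0,"ty":0,"tz":4,"roll":0},{"tx":0,"ty":0,"tz":2.5,"roll":0},{"tx":0,"ty":0,"tz":0.5,"roll":0},{"tx":0,"ty":0,"tz":0.5,"roll":0},{"tx":0,"ty":0,"tz":0,"roll":0}]'; python3 -m handwheel '[{"tx":0,"ty":0,"tz":0.5,"roll":0},{"tx":0,"ty":0,"tz":0,"roll":0}]' | grep -E "pos|force"
```

```text
t: 9.43
tool_pos: [0.5329, 0.0182, 0.0398]
tool_rot: [-2.222, -2.221, 0.0]
contact_force: [-0.1, -0.1, -2.9]
opening: 0.0242
grip_force: 49.5
tool_pos: [0.533, 0.0182, 0.0394]
contact_force: [-0.0, 0.1, -2.4]
grip_force: 49.5
```

```bash
python3 -m handwheel '[{"tx":0,"ty":0,"tz":0.7,"roll":0},{"tx":0,"ty":0,"tz":0.6,"roll":0},{"tx":0,"ty":0,"tz":0,"roll":0}]' | grep -E "pos|force"; python3 -m handwheel '[{"tx":0,"ty":0,"tz":0.6,"roll":0},{"tx":0,"ty":0,"tz":0.5,"roll":0},{"tx":0,"ty":0,"tz":0,"roll":0}]' | grep -E "pos|force"
```

```text
tool_pos: [0.5332, 0.0182, 0.0385]
contact_force: [-0.8, 0.2, -1.1]
grip_force: 49.8
tool_pos: [0.5334, 0.0182, 0.0382]
contact_force: [-2.9, 0.6, 6.3]
grip_force: 50.3
```

```bash
python3 -m handwheel '[{"tx":0,"ty":0,"tz":0,"roll":0},{"tx":0,"ty":0,"tz":0,"roll":0},{"tx":0,"ty":0,"tz":-8,"roll":0},{"tx":0,"ty":0,"tz":-20,"roll":0},{"tx":0,"ty":0,"tz":-25,"roll":0},{"tx":0,"ty":0,"tz":-25,"roll":0},{"tx":0,"ty":0,"tz":-10,"roll":0},{"tx":0,"ty":0,"tz":0,"roll":0}]' 45; python3 look.py y2
python3 -m handwheel '[{"tx":-15,"ty":-20,"tz":0,"roll":0},{"tx":-20,"ty":-29,"tz":0,"roll":0},{"tx":-20,"ty":-29,"tz":10,"roll":0},{"tx":-12.8,"ty":-16.4,"tz":10,"roll":0},{"tx":0,"ty":0,"tz":0,"roll":0},{"tx":0,"ty":0,"tz":0,"roll":0}]'; python3 look.py g2
python3 - <<'E'
from ana import *
meas("y2",(.532,.0195),.049,.0565,.018,"Y hub");meas("y2",(.4402,-.0475),.049,.0565,.018,"G hub")
meas("g2",(.4402,-.0475),.049,.0565,.018,"G hub"); meas("g2",(.532,.0195),.03,.0375,.03,"Y gearface?");meas("g2",(.532,.0195),.049,.0565,.018,"Y hub")
E
```

```text
t: 10.77
tool_pos: [0.5354, 0.018, 0.1288]
tool_rot: [2.218, 2.217, 0.007]
contact_force: [1.9, -0.2, 0.8]
opening: 0.0452
grip_force: 0.0
10.77 [0.5354 0.018  0.1288] [2.218 2.217 0.007] [-0.11 -0.08  1.92  0.    1.29 -0.11] 0.0452
t: 11.32
tool_pos: [0.4365, -0.0494, 0.1024]
tool_rot: [-2.221, -2.216, 0.003]
contact_force: [1.0, -0.6, -0.1]
opening: 0.045
grip_force: 0.0
11.32 [ 0.4365 -0.0494  0.1024] [-2.221 -2.216  0.003] [-0.28 -0.29  2.15  0.    1.29 -0.28] 0.045
y2 Y hub 609 mean [534.9  21.1  52.9] circ 534.9 20.6 12.8 px 317 211 z pct [49.9 53.2 54.8]
y2 G hub 476 mean [441.8 -44.7  52.5] circ 440.6 -47.0 12.7 px 205 286 z pct [49.5 52.9 54.7]
g2 G hub 771 mean [440.1 -46.9  52.9] circ 440.1 -47.5 13.0 px 324 223 z pct [49.8 53.2 54.8]
g2 Y gearface? 409 mean [532.1  15.7  33.4] circ 532.0 19.5 30.0 px 458 127 z pct [30.3 33.6 36.6]
g2 Y hub 1111 mean [533.5  20.6  52.7] circ 534.4 20.4 13.1 px 475 121 z pct [49.7 53.  54.6]
```

View pics/g2.png

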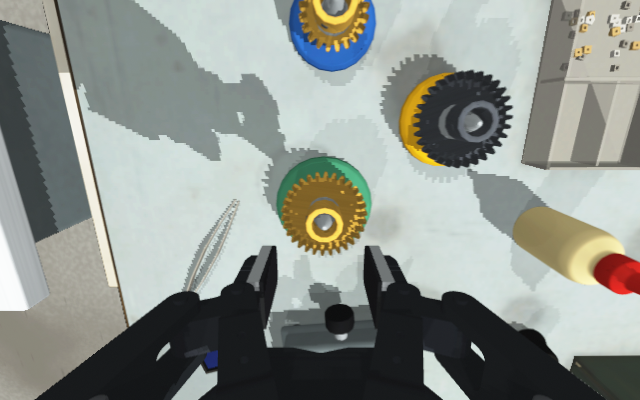

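The large steel gear sits flat on yellow (hub at (475,121), height right); the green hub is at (324,223).

```bash
python3 -m handwheel '[{"tx":0,"ty":1.5,"tz":15,"roll":0},{"tx":0,"ty":0,"tz":20,"roll":0},{"tx":0,"ty":0,"tz":18,"roll":0},{"tx":0,"ty":0,"tz":8,"roll":0},{"tx":0,"ty":0,"tz":0,"roll":0},{"tx":0,"ty":0,"tz":0,"roll":0}]'
```

```text
t: 11.87
tool_pos: [0.4404, -0.0492, 0.0439]
tool_rot: [-2.221, -2.221, 0.0]
contact_force: [0.7, -0.3, -0.1]
opening: 0.0452
grip_force: 0.0
```

```bash
python3 -m handwheel '[{"tx":0,"ty":-1.5,"tz":3,"roll":0},{"tx":0,"ty":0,"tz":2,"roll":0},{"tx":0,"ty":0,"tz":0,"roll":0},{"tx":0,"ty":0,"tz":0,"roll":0},{"tx":0,"ty":0,"tz":0,"roll":0}]'|grep pos;python3 -m handwheel '[{"tx":0,"ty":0,"tz":0,"roll":0},{"tx":0,"ty":0,"tz":0,"roll":0},{"tx":0,"ty":0,"tz":0,"roll":0},{"tx":0,"ty":0,"tz":0,"roll":0}]' 15 50
```

```text
tool_pos: [0.4388, -0.0497, 0.0394]
t: 12.62
tool_pos: [0.4389, -0.0497, 0.0394]
tool_rot: [2.221, 2.221, 0.001]
contact_force: [0.0, 0.3, 3.0]
opening: 0.0239
grip_force: 48.9
```

```bash
python3 -m handwheel '[{"tx":0,"ty":0,"tz":-6,"roll":0},{"tx":0,"ty":0,"tz":-14,"roll":0},{"tx":0,"ty":0,"tz":-22,"roll":0},{"tx":0,"ty":0,"tz":-25,"roll":0},{"tx":-8,"ty":0,"tz":-20,"roll":0},{"tx":-20,"ty":0,"tz":-9,"roll":0},{"tx":-32,"ty":4,"tz":0,"roll":0},{"tx":-36,"ty":5,"tz":0,"roll":0},{"tx":-36,"ty":6,"tz":0,"roll":0},{"tx":-25,"ty":4.5,"tz":0,"roll":0},{"tx":-12.2,"ty":0,"tz":0,"roll":0},{"tx":0,"ty":0,"tz":0,"roll":0}]'; python3 -m handwheel '[{"tx":0,"ty":0,"tz":0,"roll":0},{"tx":0,"ty":0,"tz":0,"roll":0},{"tx":0,"ty":0,"tz":0,"roll":0}]'
```

```text
t: 13.62
tool_pos: [0.4574, -0.2206, 0.1346]
tool_rot: [-2.225, -2.217, 0.001]
contact_force: [0.2, 1.1, -2.1]
opening: 0.0237
grip_force: 50.0
t: 13.87
tool_pos: [0.4576, -0.2174, 0.1345]
tool_rot: [-2.22, -2.222, -0.0]
contact_force: [-0.1, 0.8, -2.9]
opening: 0.0236
grip_force: 50.0
```

```bash
python3 -m handwheel '[{"tx":-1.2,"ty":0.8,"tz":0,"roll":0},{"tx":0,"ty":0,"tz":5,"roll":0},{"tx":0,"ty":0,"tz":6,"roll":0},{"tx":0,"ty":0,"tz":5,"roll":0},{"tx":0,"ty":0,"tz":4,"roll":0},{"tx":0,"ty":0,"tz":0,"roll":0},{"tx":0,"ty":0,"tz":0,"roll":0}]'; python3 -m handwheel '[{"tx":0,"ty":0,"tz":4,"roll":0},{"tx":0,"ty":0,"tz":4,"roll":0},{"tx":0,"ty":0,"tz":4,"roll":0},{"tx":0,"ty":0,"tz":0,"roll":0}]'
```

```text
t: 14.45
tool_pos: [0.4584, -0.2197, 0.1142]
tool_rot: [-2.221, -2.22, 0.0]
contact_force: [-0.3, -0.5, -1.4]
opening: 0.0236
grip_force: 50.0
t: 14.78
tool_pos: [0.4581, -0.2196, 0.1017]
tool_rot: [-2.221, -2.22, 0.001]
contact_force: [-0.2, -0.1, -2.0]
opening: 0.0237
grip_force: 50.0
```

Free entry; seat is at about z 0.0874.

```bash
python3 -m handwheel '[{"tx":0.3,"ty":0,"tz":4,"roll":0},{"tx":0,"ty":0,"tz":4,"roll":0},{"tx":0,"ty":0,"tz":3,"roll":0},{"tx":0,"ty":0,"tz":1,"roll":0},{"tx":0,"ty":0,"tz":0.5,"roll":0},{"tx":0,"ty":0,"tz":0,"roll":0}]'|grep -E "pos|force"; python3 -m handwheel '[{"tx":0,"ty":0,"tz":0.7,"roll":0},{"tx":0,"ty":0,"tz":0.6,"roll":0},{"tx":0,"ty":0,"tz":0,"roll":0}]' | grep -E "pos|force"; python3 -m handwheel '[{"tx":0,"ty":0,"tz":0.6,"roll":0},{"tx":0,"ty":0,"tz":0.4,"roll":0},{"tx":0,"ty":0,"tz":0,"roll":0}]' | grep -E "pos|force"
```

```text
tool_pos: [0.4587, -0.2196, 0.0903]
contact_force: [-0.8, -0.1, -2.5]
grip_force: 50.0
tool_pos: [0.4588, -0.2197, 0.0892]
contact_force: [0.5, 0.4, -1.2]
grip_force: 50.0
tool_pos: [0.4587, -0.2196, 0.088]
contact_force: [-0.2, 0.3, -2.8]
grip_force: 50.0
```

```bash
python3 -m handwheel '[{"tx":0,"ty":0,"tz":0.7,"roll":0},{"tx":0,"ty":0,"tz":0,"roll":0}]'|grep -E "pos|force"; python3 -m handwheel '[{"tx":0,"ty":0,"tz":0.7,"roll":0},{"tx":0,"ty":0,"tz":0,"roll":0}]' | grep -E "pos|force"
```

```text
tool_pos: [0.4588, -0.2197, 0.0876]
contact_force: [-0.9, 0.6, -1.1]
grip_force: 50.1
tool_pos: [0.4589, -0.2198, 0.0874]
contact_force: [-1.5, 0.4, 4.1]
grip_force: 50.5
```

```bash
python3 -m handwheel '[{"tx":0,"ty":0,"tz":0,"roll":0},{"tx":0,"ty":0,"tz":0,"roll":0},{"tx":0,"ty":0,"tz":-8,"roll":0},{"tx":0,"ty":0,"tz":-20,"roll":0},{"tx":0,"ty":0,"tz":-25,"roll":0},{"tx":0,"ty":0,"tz":-25,"roll":0},{"tx":0,"ty":0,"tz":-12,"roll":0},{"tx":0,"ty":0,"tz":0,"roll":0}]' 45 >/dev/null; python3 look.py f2
python3 -m handwheel '[{"tx":15,"ty":5,"tz":0,"roll":0},{"tx":28,"ty":9,"tz":0,"roll":0},{"tx":35,"ty":11,"tz":10,"roll":0},{"tx":35,"ty":11,"tz":10,"roll":0},{"tx":35,"ty":11,"tz":15,"roll":0},{"tx":35,"ty":11,"tz":15,"roll":0},{"tx":32,"ty":10,"tz":15,"roll":0},{"tx":22.9,"ty":6.2,"tz":15,"roll":0},{"tx":0,"ty":0,"tz":10,"roll":0},{"tx":0,"ty":0,"tz":0,"roll":0},{"tx":0,"ty":0,"tz":0,"roll":0},{"tx":0,"ty":0,"tz":0,"roll":0}]'|grep -E "t:|pos|force"
python3 - <<'E'
from ana import *
meas("f2",(.460,-.2167),.097,.1045,.018,"F hub");meas("f2",(.469,-.3205),.097,.1045,.018,"C hub")
E
```

```text
16.78 [ 0.4607 -0.221   0.1811] [2.216e+00 2.216e+00 2.000e-03] [-0.59 -0.19  1.93  0.    1.4  -0.59] 0.0449
t: 17.83
tool_pos: [0.5328, 0.0172, 0.0866]
tool_rot: [-2.223, -2.22, 0.001]
contact_force: [0.8, 0.1, -0.4]
grip_force: 0.0
f2 F hub 588 mean [ 460.7 -217.1  100.9] circ 460.7 -218.0 13.0 px 318 207 z pct [ 98.  101.1 102.6]
f2 C hub 515 mean [ 469.3 -319.6  100.6] circ 469.7 -320.8 13.4 px 328 318 z pct [ 97.6 101.  102.6]
```

```bash
python3 -m handwheel '[{"tx":1,"ty":0,"tz":12,"roll":0},{"tx":0,"ty":0,"tz":16,"roll":0},{"tx":0,"ty":0,"tz":12,"roll":0},{"tx":0,"ty":0,"tz":5,"roll":0},{"tx":0,"ty":0,"tz":2,"roll":0},{"tx":0,"ty":0,"tz":0,"roll":0},{"tx":0,"ty":0,"tz":0,"roll":0}]'|grep -E "t:|pos|force"
```

```text
t: 18.42
tool_pos: [0.5335, 0.019, 0.0402]
tool_rot: [2.222, 2.22, 0.001]
contact_force: [-0.6, 0.4, -0.3]
grip_force: 0.0
```

```bash
python3 -m handwheel '[{"tx":-0.7,"ty":-0.5,"tz":0.8,"roll":0},{"tx":0,"ty":0,"tz":0,"roll":0}]'|grep -E "pos"; python3 -m handwheel '[{"tx":0,"ty":0,"tz":0,"roll":0},{"tx":0,"ty":0,"tz":0,"roll":0},{"tx":0,"ty":0,"tz":0,"roll":0},{"tx":0,"ty":0,"tz":0,"roll":0},{"tx":0,"ty":0,"tz":0,"roll":0}]' 15 50
python3 -m handwheel '[{"tx":0,"ty":0,"tz":-5,"roll":0},{"tx":0,"ty":0,"tz":-12,"roll":0},{"tx":0,"ty":0,"tz":-18,"roll":0},{"tx":0,"ty":0,"tz":-15,"roll":0},{"tx":-10,"ty":-14,"tz":-2,"roll":0},{"tx":-16,"ty":-22,"tz":0,"roll":0},{"tx":-18,"ty":-26,"tz":0,"roll":0},{"tx":-16,"ty":-22,"tz":0,"roll":0},{"tx":-8,"ty":-10.3,"tz":0,"roll":0},{"tx":0,"ty":0,"tz":0,"roll":0},{"tx":0,"ty":0,"tz":0,"roll":0},{"tx":0,"ty":0,"tz":0,"roll":0}]'; python3 -m handwheel '[{"tx":0,"ty":0,"tz":0,"roll":0},{"tx":0,"ty":0,"tz":0,"roll":0}]'|grep pos
```

```text
tool_pos: [0.533, 0.0184, 0.0396]
t: 19.0
tool_pos: [0.5328, 0.0186, 0.0395]
tool_rot: [2.222, 2.221, 0.001]
contact_force: [-1.7, 0.6, 6.2]
opening: 0.0238
grip_force: 48.9
t: 20.0
tool_pos: [0.4387, -0.0493, 0.0913]
tool_rot: [2.221, 2.22, 0.001]
contact_force: [0.8, 0.3, -2.6]
opening: 0.0238
grip_force: 49.6
tool_pos: [0.4388, -0.0491, 0.0911]
```

```bash
python3 -m handwheel '[{"tx":0,"ty":0,"tz":6,"roll":0},{"tx":0,"ty":0,"tz":8,"roll":0},{"tx":0,"ty":0,"tz":6,"roll":0},{"tx":0,"ty":0,"tz":5,"roll":0},{"tx":0,"ty":0,"tz":4,"roll":0},{"tx":0,"ty":0,"tz":0,"roll":0}]'|grep -E "pos|ce:"; python3 -m handwheel '[{"tx":0,"ty":0,"tz":4,"roll":0},{"tx":0,"ty":0,"tz":4,"roll":0},{"tx":0,"ty":0,"tz":4,"roll":0},{"tx":0,"ty":0,"tz":0,"roll":0}]'|grep -E "pos|ce:"; python3 -m handwheel '[{"tx":0,"ty":0,"tz":4,"roll":0},{"tx":0,"ty":0,"tz":4,"roll":0},{"tx":0,"ty":0,"tz":2,"roll":0},{"tx":0,"ty":0,"tz":0.8,"roll":0},{"tx":0,"ty":0,"tz":0.6,"roll":0},{"tx":0,"ty":0,"tz":0,"roll":0}]'|grep -E "pos|ce:"
```

```text
tool_pos: [0.4372, -0.0492, 0.0604]
contact_force: [0.4, -0.3, -3.0]
grip_force: 49.6
tool_pos: [0.4375, -0.0493, 0.049]
contact_force: [0.1, 0.2, -3.0]
grip_force: 49.6
tool_pos: [0.4383, -0.0495, 0.0395]
contact_force: [-4.2, 1.3, 5.8]
grip_force: 50.4
```

```bash
python3 -m handwheel '[{"tx":0,"ty":0,"tz":0,"roll":0},{"tx":0,"ty":0,"tz":0,"roll":0},{"tx":0,"ty":0,"tz":-8,"roll":0},{"tx":0,"ty":0,"tz":-20,"roll":0},{"tx":0,"ty":0,"tz":-30,"roll":0},{"tx":0,"ty":0,"tz":-30,"roll":0},{"tx":0,"ty":0,"tz":-24,"roll":0},{"tx":0,"ty":0,"tz":0,"roll":0}]' 45 >/dev/null; python3 look.py g3
python3 -m handwheel '[{"tx":-15,"ty":2,"tz":0,"roll":0},{"tx":-28,"ty":3,"tz":0,"roll":0},{"tx":-36,"ty":4,"tz":0,"roll":0},{"tx":-36,"ty":4,"tz":0,"roll":0},{"tx":-36,"ty":4,"tz":0,"roll":0},{"tx":-36,"ty":4,"tz":0,"roll":0},{"tx":-36,"ty":4,"tz":0,"roll":0},{"tx":-32,"ty":4,"tz":0,"roll":0},{"tx":-18.3,"ty":0,"tz":0,"roll":0},{"tx":0,"ty":0,"tz":20,"roll":0},{"tx":0,"ty":0,"tz":0,"roll":0},{"tx":0,"ty":0,"tz":0,"roll":0}]'|grep -E "t:|pos|force"
python3 look.py c3
python3 - <<'E'
from ana import *
meas("g3",(.4402,-.0475),.049,.0565,.018,"G hub");meas("c3",(.469,-.3205),.097,.1045,.018,"C hub")
E
```

```text
22.17 [ 0.442  -0.0505  0.1576] [2.214 2.214 0.009] [-0.28 -0.36  2.1   0.    1.38 -0.28] 0.045
t: 23.22
tool_pos: [0.4657, -0.3213, 0.1283]
tool_rot: [-2.218, -2.217, -0.0]
contact_force: [-0.2, 0.1, 0.9]
grip_force: 0.0
23.22 [ 0.4657 -0.3213  0.1283] [-2.218 -2.217 -0.   ] [-0.74  0.    1.84  0.    1.3  -0.74] 0.045
g3 G hub 482 mean [440.6 -47.1  53. ] circ 440.5 -47.9 12.9 px 316 199 z pct [49.9 53.2 54.8]
c3 C hub 977 mean [ 469.2 -320.   100.9] circ 469.1 -320.9 13.0 px 324 238 z pct [ 97.7 101.2 102.6]
```

View pics/c3.png

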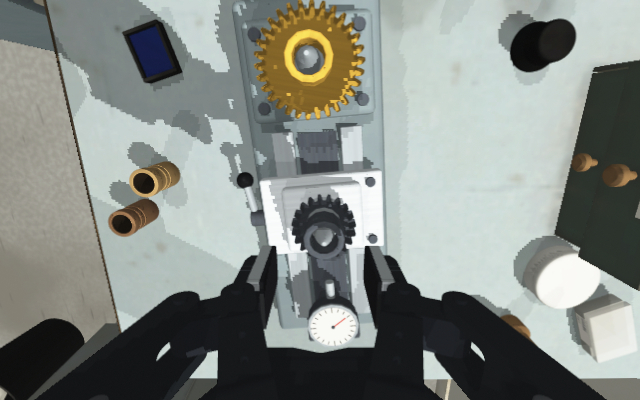

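The large brass gear is on the fixed arbor (308,57); the small steel hub is at (324,238), the dial (332,325) clear of the gripper.

```bash
python3 -m handwheel '[{"tx":-1,"ty":1,"tz":12,"roll":0},{"tx":0,"ty":0,"tz":14,"roll":0},{"tx":0,"ty":0,"tz":9,"roll":0},{"tx":0,"ty":0,"tz":4,"roll":0},{"tx":0,"ty":0,"tz":0,"roll":0},{"tx":0,"ty":0,"tz":0,"roll":0},{"tx":0,"ty":0,"tz":0,"roll":0}]'|grep -E "t:|pos|force"
```

```text
t: 23.85
tool_pos: [0.4684, -0.324, 0.092]
tool_rot: [2.221, 2.22, 0.0]
contact_force: [0.6, -0.1, 0.7]
grip_force: 0.0
```

```bash
python3 -m handwheel '[{"tx":1,"ty":-0.6,"tz":3,"roll":0},{"tx":0,"ty":0,"tz":1.7,"roll":0},{"tx":0,"ty":0,"tz":0,"roll":0},{"tx":0,"ty":0,"tz":0,"roll":0}]'|grep -E "pos"; python3 -m handwheel '[{"tx":0,"ty":0,"tz":0,"roll":0},{"tx":0,"ty":0,"tz":0,"roll":0},{"tx":0,"ty":0,"tz":0,"roll":0},{"tx":0,"ty":0,"tz":0,"roll":0},{"tx":0,"ty":0,"tz":0,"roll":0}]' 15 50
python3 -m handwheel '[{"tx":0,"ty":0,"tz":-5,"roll":0},{"tx":0,"ty":0,"tz":-12,"roll":0},{"tx":0,"ty":0,"tz":-18,"roll":0},{"tx":0,"ty":0,"tz":-20,"roll":0},{"tx":0,"ty":0,"tz":-15,"roll":0},{"tx":0,"ty":0,"tz":0,"roll":0},{"tx":0,"ty":0,"tz":0,"roll":0}]'
```

```text
tool_pos: [0.4674, -0.3227, 0.0868]
t: 24.6
tool_pos: [0.4677, -0.323, 0.0872]
tool_rot: [2.221, 2.221, 0.0]
contact_force: [-0.0, 0.5, 1.5]
opening: 0.0232
grip_force: 48.9
t: 25.18
tool_pos: [0.468, -0.3232, 0.1583]
tool_rot: [2.22, 2.219, 0.0]
contact_force: [0.4, 0.1, -2.4]
opening: 0.0234
grip_force: 49.2
```

```bash
python3 -m handwheel '[{"tx":15,"ty":3,"tz":0,"roll":0},{"tx":28,"ty":5,"tz":0,"roll":0},{"tx":36,"ty":7,"tz":0,"roll":0},{"tx":36,"ty":7,"tz":0,"roll":0},{"tx":36,"ty":7,"tz":0,"roll":0},{"tx":36,"ty":7,"tz":0,"roll":0},{"tx":36,"ty":7,"tz":5,"roll":0},{"tx":36,"ty":7,"tz":10,"roll":0},{"tx":36,"ty":7,"tz":10,"roll":0},{"tx":30,"ty":5,"tz":15,"roll":0},{"tx":16,"ty":2.3,"tz":15,"roll":0},{"tx":0,"ty":0,"tz":13,"roll":0}]'|grep -E "pos|ce:";  python3 -m handwheel '[{"tx":0,"ty":0,"tz":0,"roll":0},{"tx":0,"ty":0,"tz":0,"roll":0},{"tx":0,"ty":0,"tz":0,"roll":0},{"tx":0,"ty":0,"tz":0,"roll":0}]'|grep -E "pos|ce:"
```

```text
tool_pos: [0.5301, 0.0222, 0.0861]
contact_force: [0.2, -0.4, -1.8]
grip_force: 49.2
tool_pos: [0.5325, 0.0173, 0.0898]
contact_force: [-0.5, 0.0, -0.2]
grip_force: 49.2
```

```bash
python3 -m handwheel '[{"tx":0.5,"ty":0,"tz":6,"roll":0},{"tx":0,"ty":0,"tz":8,"roll":0},{"tx":0,"ty":0,"tz":6,"roll":0},{"tx":0,"ty":0,"tz":5,"roll":0},{"tx":0,"ty":0,"tz":4,"roll":0},{"tx":0,"ty":0,"tz":0,"roll":0}]'|grep -E "pos|ce:"; python3 -m handwheel '[{"tx":0,"ty":0,"tz":4,"roll":0},{"tx":0,"ty":0,"tz":4,"roll":0},{"tx":0,"ty":0,"tz":4,"roll":0},{"tx":0,"ty":0,"tz":0,"roll":0}]'|grep -E "pos|ce:"; python3 -m handwheel '[{"tx":0,"ty":0,"tz":4,"roll":0},{"tx":0,"ty":0,"tz":3,"roll":0},{"tx":0,"ty":0,"tz":1,"roll":0},{"tx":0,"ty":0,"tz":0.6,"roll":0},{"tx":0,"ty":0,"tz":0.4,"roll":0},{"tx":0,"ty":0,"tz":0,"roll":0}]'|grep -E "pos|ce:"
```

```text
tool_pos: [0.5309, 0.0188, 0.0583]
contact_force: [-0.4, -0.2, -1.5]
grip_force: 49.2
tool_pos: [0.5313, 0.0188, 0.0468]
contact_force: [0.1, -0.5, -2.2]
grip_force: 49.2
tool_pos: [0.532, 0.0187, 0.0392]
contact_force: [-1.8, -0.1, 1.9]
grip_force: 49.5
```

```bash
python3 -m handwheel '[{"tx":0,"ty":0,"tz":0.4,"roll":0},{"tx":0,"ty":0,"tz":0,"roll":0}]'|grep -E "pos|ce:"; python3 -m handwheel '[{"tx":0,"ty":0,"tz":0,"roll":0},{"tx":0,"ty":0,"tz":0,"roll":0},{"tx":0,"ty":0,"tz":-8,"roll":0},{"tx":0,"ty":0,"tz":-20,"roll":0},{"tx":0,"ty":0,"tz":-25,"roll":0},{"tx":0,"ty":0,"tz":-17,"roll":0},{"tx":12,"ty":-16,"tz":0,"roll":0},{"tx":21,"ty":-28,"tz":0,"roll":0},{"tx":21,"ty":-28,"tz":0,"roll":0},{"tx":12,"ty":-15.6,"tz":0,"roll":0},{"tx":0,"ty":0,"tz":0,"roll":0},{"tx":0,"ty":0,"tz":0,"roll":0}]' 45|grep -E "t:|pos"; python3 look.py b1
python3 - <<'E'
from ana import *
meas("b1",(.4463,.0864),.049,.0565,.018,"B hub");meas("b1",(.532,.0195),.049,.0565,.018,"Y hub")
E
```

```text
tool_pos: [0.5322, 0.0187, 0.0391]
contact_force: [-3.3, 0.1, 3.9]
grip_force: 49.8
t: 29.02
tool_pos: [0.4442, 0.0851, 0.1088]
tool_rot: [2.219, 2.222, 0.002]
29.02 [0.4442 0.0851 0.1088] [2.219e+00 2.222e+00 2.000e-03] [ 0.02 -0.27  2.12 -0.    1.29  0.02] 0.0451
b1 B hub 733 mean [446.1  87.3  52.9] circ 446.2 86.7 12.9 px 321 221 z pct [49.7 53.2 54.8]
b1 Y hub 224 mean [531.2  29.7  52.1] circ 532.1 28.4 9.9 px 432 291 z pct [49.3 52.6 54.3]
```

View pics/b1.png

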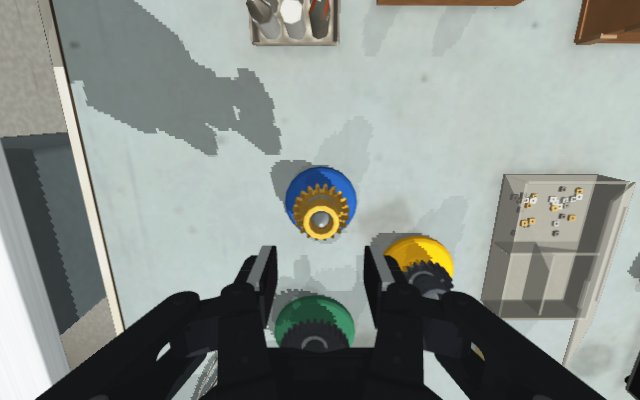

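Small steel is on yellow (427,280), large steel on green (315,335); the small brass hub is at (321,221). Grasp it.

```bash
python3 -m handwheel '[{"tx":-0.8,"ty":0.3,"tz":15,"roll":0},{"tx":0,"ty":0,"tz":22,"roll":0},{"tx":0,"ty":0,"tz":18,"roll":0},{"tx":0,"ty":0,"tz":9,"roll":0},{"tx":0,"ty":0,"tz":3,"roll":0},{"tx":0,"ty":0,"tz":0,"roll":0},{"tx":0,"ty":0,"tz":0,"roll":0},{"tx":0,"ty":0,"tz":0,"roll":0}]'|grep -E "t:|pos|force"
```

```text
t: 29.73
tool_pos: [0.4459, 0.0838, 0.0427]
tool_rot: [2.221, 2.22, 0.003]
contact_force: [-0.1, -0.2, 0.8]
grip_force: 0.0
```

```bash
python3 -m handwheel '[{"tx":0.6,"ty":-1.2,"tz":2,"roll":0},{"tx":0,"ty":0,"tz":1.4,"roll":0},{"tx":0,"ty":0,"tz":0,"roll":0},{"tx":0,"ty":0,"tz":0,"roll":0}]'|grep -E "pos"; python3 -m handwheel '[{"tx":0,"ty":0,"tz":0,"roll":0},{"tx":0,"ty":0,"tz":0,"roll":0},{"tx":0,"ty":0,"tz":0,"roll":0},{"tx":0,"ty":0,"tz":0,"roll":0},{"tx":0,"ty":0,"tz":0,"roll":0}]' 15 50
python3 -m handwheel '[{"tx":0,"ty":0,"tz":-5,"roll":0},{"tx":0,"ty":0,"tz":-14,"roll":0},{"tx":0,"ty":0,"tz":-24,"roll":0},{"tx":0,"ty":0,"tz":-30,"roll":0},{"tx":0,"ty":0,"tz":-27,"roll":0},{"tx":0,"ty":0,"tz":-16,"roll":0},{"tx":0,"ty":0,"tz":0,"roll":0},{"tx":0,"ty":0,"tz":0,"roll":0}]'
```

```text
tool_pos: [0.4434, 0.0846, 0.0381]
t: 30.48
tool_pos: [0.4436, 0.0846, 0.0384]
tool_rot: [2.222, 2.221, 0.0]
contact_force: [-1.3, -0.1, 4.0]
opening: 0.0237
grip_force: 48.9
t: 31.15
tool_pos: [0.4438, 0.0845, 0.1543]
tool_rot: [2.221, 2.22, 0.002]
contact_force: [-0.7, -0.1, -3.2]
opening: 0.0237
grip_force: 49.7
```

```bash
python3 -m handwheel '[{"tx":-15,"ty":1,"tz":0,"roll":0},{"tx":-28,"ty":2,"tz":0,"roll":0},{"tx":-36,"ty":2,"tz":0,"roll":0},{"tx":-36,"ty":2,"tz":0,"roll":0},{"tx":-36,"ty":2,"tz":0,"roll":0},{"tx":-36,"ty":2,"tz":0,"roll":0},{"tx":-36,"ty":2,"tz":0,"roll":0},{"tx":-36,"ty":2,"tz":0,"roll":0},{"tx":-36,"ty":2,"tz":0,"roll":0},{"tx":-36,"ty":2,"tz":0,"roll":0},{"tx":-36,"ty":2,"tz":0,"roll":0},{"tx":-26,"ty":2,"tz":0,"roll":0}]'|grep -E "pos|ce:";  python3 -m handwheel '[{"tx":-14.3,"ty":0.9,"tz":0,"roll":0},{"tx":0,"ty":0,"tz":10,"roll":0},{"tx":0,"ty":0,"tz":5,"roll":0},{"tx":0,"ty":0,"tz":0,"roll":0},{"tx":0,"ty":0,"tz":0,"roll":0},{"tx":0,"ty":0,"tz":0,"roll":0}]'|grep -E "pos|ce:"; python3 look.py c4
```

```text
tool_pos: [0.4646, -0.3103, 0.1507]
contact_force: [0.1, -0.0, -1.3]
grip_force: 49.7
tool_pos: [0.4672, -0.3213, 0.1386]
contact_force: [0.6, -0.2, -0.8]
grip_force: 49.7
32.65 [ 0.4672 -0.3213  0.1386] [-2.22  -2.222 -0.   ] [-0.73 -0.01  1.83  0.    1.32 -0.74] 0.0235
```

View pics/c4.png

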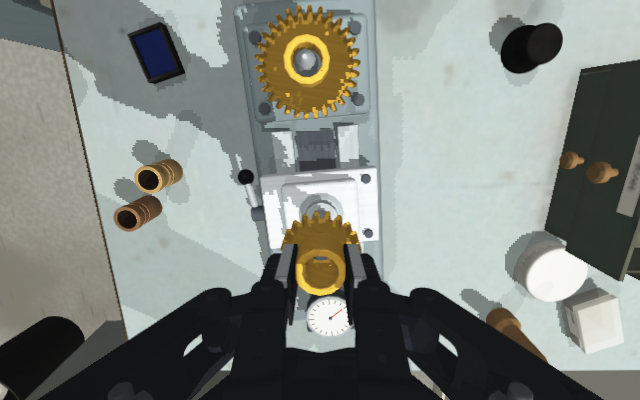

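The small brass gear hangs at (320,270), in line with the bare carriage arbor (320,210); the dial is free. Insert.

```bash
python3 -m handwheel '[{"tx":-1.4,"ty":0.4,"tz":0,"roll":0},{"tx":0,"ty":0,"tz":8,"roll":0},{"tx":0,"ty":0,"tz":8,"roll":0},{"tx":0,"ty":0,"tz":5,"roll":0},{"tx":0,"ty":0,"tz":4,"roll":0},{"tx":0,"ty":0,"tz":0,"roll":0},{"tx":0,"ty":0,"tz":0,"roll":0}]'|grep -E "pos|ce:"; python3 -m handwheel '[{"tx":0,"ty":0,"tz":4,"roll":0},{"tx":0,"ty":0,"tz":4,"roll":0},{"tx":0,"ty":0,"tz":4,"roll":0},{"tx":0,"ty":0,"tz":0,"roll":0}]'|grep -E "pos|ce:"
```

```text
tool_pos: [0.4673, -0.324, 0.1133]
contact_force: [0.2, 0.4, -1.3]
grip_force: 49.7
tool_pos: [0.467, -0.3237, 0.1008]
contact_force: [-1.2, 1.1, -2.1]
grip_force: 49.7
```

```bash
python3 -m handwheel '[{"tx":0.6,"ty":0.4,"tz":4,"roll":0},{"tx":0,"ty":0,"tz":4,"roll":0},{"tx":0,"ty":0,"tz":3,"roll":0},{"tx":0,"ty":0,"tz":1,"roll":0},{"tx":0,"ty":0,"tz":0,"roll":0}]'|grep -E "pos|ce:"; python3 -m handwheel '[{"tx":0,"ty":0,"tz":0.8,"roll":0},{"tx":0,"ty":0,"tz":0.7,"roll":0},{"tx":0,"ty":0,"tz":0,"roll":0}]' | grep -E "pos|ce:"; python3 -m handwheel '[{"tx":0,"ty":0,"tz":0.7,"roll":0},{"tx":0,"ty":0,"tz":0,"roll":0}]' | grep -E "pos|ce:"
```

```text
tool_pos: [0.4677, -0.3233, 0.0894]
contact_force: [-0.1, -0.6, -1.6]
grip_force: 49.7
tool_pos: [0.468, -0.3236, 0.0886]
contact_force: [-0.4, 0.0, -1.4]
grip_force: 49.7
tool_pos: [0.468, -0.3236, 0.0878]
contact_force: [-0.2, -0.1, -0.7]
grip_force: 49.7
```

```bash
python3 -m handwheel '[{"tx":0,"ty":0,"tz":0.7,"roll":0},{"tx":0,"ty":0,"tz":0,"roll":0}]'|grep -E "pos|ce:"; python3 -m handwheel '[{"tx":0,"ty":0,"tz":0.6,"roll":0},{"tx":0,"ty":0,"tz":0,"roll":0}]' | grep -E "pos|ce:";python3 -m handwheel '[{"tx":0,"ty":0,"tz":0.4,"roll":0},{"tx":0,"ty":0,"tz":0,"roll":0}]' | grep -E "pos|ce:"
```

```text
tool_pos: [0.4679, -0.3235, 0.087]
contact_force: [0.1, 0.6, -1.2]
grip_force: 49.7
tool_pos: [0.468, -0.3237, 0.0867]
contact_force: [-0.3, 1.0, -0.1]
grip_force: 49.8
tool_pos: [0.4681, -0.3237, 0.0865]
contact_force: [-0.3, -0.2, 1.7]
grip_force: 49.9
```

```bash
python3 -m handwheel '[{"tx":0,"ty":0,"tz":0,"roll":0},{"tx":0,"ty":0,"tz":0,"roll":0},{"tx":0,"ty":0,"tz":-8,"roll":0},{"tx":0,"ty":0,"tz":-20,"roll":0},{"tx":0,"ty":0,"tz":-25,"roll":0},{"tx":0,"ty":0,"tz":-22,"roll":0},{"tx":0,"ty":0,"tz":0,"roll":0},{"tx":0,"ty":0,"tz":0,"roll":0}]' 45 |grep pos; python3 look.py c5
python3 -m handwheel '[{"tx":15,"ty":3,"tz":0,"roll":0},{"tx":28,"ty":5,"tz":0,"roll":0},{"tx":36,"ty":7,"tz":0,"roll":0},{"tx":36,"ty":7,"tz":0,"roll":0},{"tx":36,"ty":7,"tz":0,"roll":0},{"tx":36,"ty":7,"tz":0,"roll":0},{"tx":36,"ty":7,"tz":5,"roll":0},{"tx":36,"ty":7,"tz":10,"roll":0},{"tx":36,"ty":7,"tz":10,"roll":0},{"tx":30,"ty":5,"tz":15,"roll":0},{"tx":16.8,"ty":2.2,"tz":15,"roll":0},{"tx":0,"ty":0,"tz":5,"roll":0}]'|grep -E "pos";  python3 -m handwheel '[{"tx":0,"ty":0,"tz":0,"roll":0},{"tx":0,"ty":0,"tz":0,"roll":0},{"tx":0,"ty":0,"tz":0,"roll":0},{"tx":0,"ty":0,"tz":0,"roll":0}]'|grep -E "pos"; python3 look.py y5
python3 - <<'E'
from ana import *
meas("c5",(.469,-.3205),.097,.1045,.018,"C hub");meas("y5",(.532,.0195),.049,.0565,.018,"Y hub")
E
```

```text
tool_pos: [0.469, -0.3245, 0.1636]
35.62 [ 0.469  -0.3245  0.1636] [2.219 2.218 0.   ] [-0.74 -0.03  1.81 -0.    1.36 -0.74] 0.0447
tool_pos: [0.5293, 0.0222, 0.0968]
tool_pos: [0.5329, 0.0171, 0.1021]
37.0 [0.5329 0.0171 0.1021] [2.223e+00 2.218e+00 1.000e-03] [-0.11 -0.05  1.94 -0.    1.25 -0.11] 0.0454
c5 C hub 689 mean [ 470.  -320.9  101. ] circ 470.2 -321.8 12.9 px 319 215 z pct [ 97.9 101.3 102.9]
y5 Y hub 784 mean [534.   21.3  52.9] circ 533.8 20.9 13.1 px 320 221 z pct [49.8 53.2 54.8]
```

```bash
python3 -m handwheel '[{"tx":1,"ty":0,"tz":15,"roll":0},{"tx":0,"ty":0,"tz":20,"roll":0},{"tx":0,"ty":0,"tz":15,"roll":0},{"tx":0,"ty":0,"tz":8,"roll":0},{"tx":0,"ty":0,"tz":3,"roll":0},{"tx":0,"ty":0,"tz":0,"roll":0},{"tx":0,"ty":0,"tz":0,"roll":0},{"tx":0,"ty":0,"tz":0,"roll":0}]'|grep -E "t:|pos|force"
```

```text
t: 37.72
tool_pos: [0.5334, 0.019, 0.0415]
tool_rot: [2.221, 2.219, 0.002]
contact_force: [0.2, 0.4, -0.1]
grip_force: 0.0
```

```bash
python3 -m handwheel '[{"tx":-0.2,"ty":-1,"tz":1.4,"roll":0},{"tx":0,"ty":0,"tz":0.9,"roll":0},{"tx":0,"ty":0,"tz":0,"roll":0},{"tx":0,"ty":0,"tz":0,"roll":0}]'|grep -E "pos"; python3 -m handwheel '[{"tx":0,"ty":0,"tz":0,"roll":0},{"tx":0,"ty":0,"tz":0,"roll":0},{"tx":0,"ty":0,"tz":0,"roll":0},{"tx":0,"ty":0,"tz":0,"roll":0},{"tx":0,"ty":0,"tz":0,"roll":0}]' 15 50
python3 -m handwheel '[{"tx":0,"ty":0,"tz":-5,"roll":0},{"tx":0,"ty":0,"tz":-12,"roll":0},{"tx":0,"ty":0,"tz":-18,"roll":0},{"tx":0,"ty":0,"tz":-15,"roll":0},{"tx":10,"ty":-14,"tz":-2,"roll":0},{"tx":16,"ty":-21,"tz":0,"roll":0},{"tx":17,"ty":-24,"tz":0,"roll":0},{"tx":16,"ty":-20,"tz":0,"roll":0},{"tx":6.6,"ty":-9.1,"tz":0,"roll":0},{"tx":0,"ty":0,"tz":0,"roll":0},{"tx":0,"ty":0,"tz":0,"roll":0},{"tx":0,"ty":0,"tz":0,"roll":0}]'; python3 -m handwheel '[{"tx":0,"ty":0,"tz":0,"roll":0},{"tx":0,"ty":0,"tz":0,"roll":0}]'|grep pos
```

```text
tool_pos: [0.5314, 0.019, 0.038]
t: 38.47
tool_pos: [0.5314, 0.019, 0.0381]
tool_rot: [2.222, 2.221, -0.0]
contact_force: [-2.2, -0.1, 3.1]
opening: 0.0238
grip_force: 48.9
t: 39.47
tool_pos: [0.4443, 0.0842, 0.0905]
tool_rot: [2.221, 2.22, 0.002]
contact_force: [0.4, 0.7, -1.4]
opening: 0.0243
grip_force: 49.4
tool_pos: [0.444, 0.0841, 0.09]
```

```bash
python3 -m handwheel '[{"tx":0.4,"ty":0.3,"tz":6,"roll":0},{"tx":0,"ty":0,"tz":8,"roll":0},{"tx":0,"ty":0,"tz":6,"roll":0},{"tx":0,"ty":0,"tz":5,"roll":0},{"tx":0,"ty":0,"tz":4,"roll":0},{"tx":0,"ty":0,"tz":0,"roll":0}]'|grep -E "pos|ce:"; python3 -m handwheel '[{"tx":0,"ty":0,"tz":4,"roll":0},{"tx":0,"ty":0,"tz":4,"roll":0},{"tx":0,"ty":0,"tz":4,"roll":0},{"tx":0,"ty":0,"tz":0,"roll":0}]'|grep -E "pos|ce:"; python3 -m handwheel '[{"tx":0,"ty":0,"tz":4,"roll":0},{"tx":0,"ty":0,"tz":3,"roll":0},{"tx":0,"ty":0,"tz":1,"roll":0},{"tx":0,"ty":0,"tz":0.6,"roll":0},{"tx":0,"ty":0,"tz":0.4,"roll":0},{"tx":0,"ty":0,"tz":0,"roll":0}]'|grep -E "pos|ce:"
```

```text
tool_pos: [0.4425, 0.085, 0.0592]
contact_force: [-0.8, 0.9, -1.1]
grip_force: 49.4
tool_pos: [0.4429, 0.085, 0.0479]
contact_force: [-0.3, -0.3, -0.7]
grip_force: 49.4
tool_pos: [0.4436, 0.0851, 0.0398]
contact_force: [0.4, 0.1, -1.6]
grip_force: 49.4
```

```bash
python3 -m handwheel '[{"tx":0,"ty":0,"tz":0.8,"roll":0},{"tx":0,"ty":0,"tz":0,"roll":0}]'|grep -E "pos|ce:"; python3 -m handwheel '[{"tx":0,"ty":0,"tz":0.7,"roll":0},{"tx":0,"ty":0,"tz":0,"roll":0}]' | grep -E "pos|ce:";python3 -m handwheel '[{"tx":0,"ty":0,"tz":0.5,"roll":0},{"tx":0,"ty":0,"tz":0,"roll":0}]' | grep -E "pos|ce:"
```

```text
tool_pos: [0.4436, 0.0851, 0.039]
contact_force: [-0.5, 0.8, -1.7]
grip_force: 49.4
tool_pos: [0.4437, 0.0851, 0.0384]
contact_force: [0.5, 1.6, -0.1]
grip_force: 49.5
tool_pos: [0.4438, 0.0851, 0.0382]
contact_force: [-1.1, 0.4, 1.4]
grip_force: 49.7
```

Seated; release, rise, check everything.

```bash
python3 -m handwheel '[{"tx":0,"ty":0,"tz":0.3,"roll":0},{"tx":0,"ty":0,"tz":0,"roll":0},{"tx":0,"ty":0,"tz":0,"roll":0},{"tx":0,"ty":0,"tz":-8,"roll":0},{"tx":0,"ty":0,"tz":-20,"roll":0},{"tx":0,"ty":0,"tz":-30,"roll":0},{"tx":0,"ty":0,"tz":-30,"roll":0},{"tx":0,"ty":0,"tz":-20,"roll":0},{"tx":0,"ty":0,"tz":0,"roll":0},{"tx":0,"ty":0,"tz":0,"roll":0},{"tx":0,"ty":0,"tz":0,"roll":0}]' 45; python3 look.py end
python3 - <<'E'
from ana import *
meas("end",(.4463,.0864),.049,.0565,.018,"B hub");meas("end",(.44,-.0475),.049,.0565,.018,"G hub");meas("end",(.44,-.0475),.032,.0385,.034,"G face")
im,d=optics.get_image("side");cv2.imwrite("pics/send.png",cv2.resize(im[120:390,180:460],None,fx=2,fy=2)[:,:,::-1])
E
```

```text
t: 42.38
tool_pos: [0.443, 0.085, 0.1449]
tool_rot: [-2.221, -2.22, 0.001]
contact_force: [0.1, -0.3, -0.1]
opening: 0.0452
grip_force: 0.0
42.38 [0.443  0.085  0.1449] [-2.221e+00 -2.220e+00  1.000e-03] [ 0.02 -0.31  2.09 -0.    1.36  0.02] 0.0452
end B hub 531 mean [445.8  87.3  53. ] circ 445.7 86.9 12.8 px 322 205 z pct [50.1 53.2 54.9]
end G hub 440 mean [440.8 -46.3  52.6] circ 440.8 -47.4 13.2 px 316 339 z pct [49.7 53.  54.5]
end G face 363 mean [441.3 -49.5  34.3] circ 440.8 -48.8 32.4 px 317 329 z pct [32.3 34.  37.8]
```

View pics/send.png

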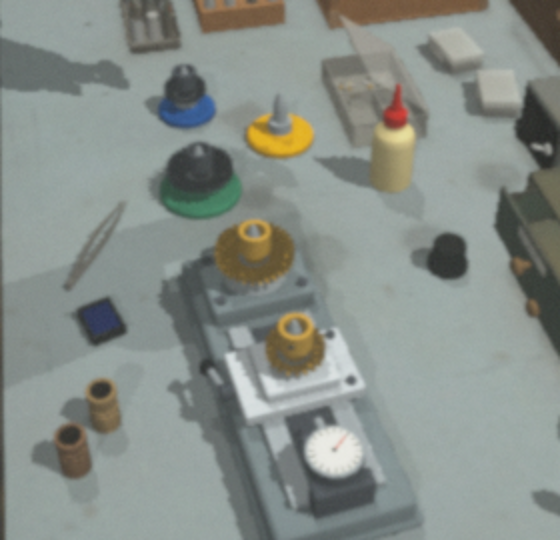

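The picture shows both brass gears on the tester, at (255,250) and (297,340). Steel is on green (200,168) and blue (185,88), and yellow (280,125) is empty.

```bash
python3 -c "
from station import ctrl
print(ctrl.finish_job())"
```

```text
the job is handed in; nothing more can be done
None
```

The changeover is done and handed in at about 42 s: the brass pair is on the tester, large steel is on green, small steel is on blue, yellow is empty, and every gear is hub up and seated.

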